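# Seat the engineer's square in the corner jig

## Task

The bench lamp hangs over the corner jig: first swing its arm out of the way, clockwise seen from above, all the way to its stop. Then pick up the engineer's square, lay it flat on the jig's plate and push it into the corner of the two fences until the stock lies flush on one fence and the blade on the other. Finish while still holding it there, pressed lightly on both fences, and leave everything else on the bench where it is.

Things in the scene. Friction and masses are not known exactly. Their poses are not given: they have to be found in the camera images.
- square: steel engineer's square lying flat, an L from above, 0.42 kg. Origin: outer corner of the L, underside; z up. Dark stock 90 long, 18 wide, 32 mm high: x -90 to 0, y -18 to 0, outer face to +y. Bright thin blade at the stock's x = 0 end: x -22 to 0, y -18 to -118, z 0 to 6 mm, outer edge to +x.
- square_grip (a point): where to grip the square from above across the stock's width (closing along the square's y): the middle of the stock's length and width, 24 mm above its underside. Keep the fingertips at least 13 mm above the underside so that they pass over the jig's fences.
- blade_end (a point): free end of the blade's outer edge: x 0, y -118, z 3 mm in the square's frame
- jig_corner (a point): inner corner of the jig's two fences, on top of its fixed aluminium plate (smooth, oiled, as the fences: friction about 0.2; 140 by 160 mm, top 10 mm above the bench; reaches 110 mm to -x, 30 to +x, 130 to -y, 30 to +y of this point). Axes as the square's when seated: its origin then coincides with this point. z up; yaw varies.
- stock_fence: fixed steel fence along the jig's x, 94 by 20 mm, 12 mm above the plate: its face is the plane y = 0 of jig_corner, from x -102 to -8 mm, for the stock's outer face. Origin: in the corner on the plate's underside.
- blade_fence: fixed steel fence along the jig's y, 20 by 114 mm, 12 mm above the plate: its face is the plane x = 0 of jig_corner, from y -122 to -8 mm, for the blade's outer edge. Origin: in the corner on the plate's underside.
- lamp_arm (a joint): angle of the lamp's level arm about its upright post: grows as the arm turns clockwise seen from above (from over the jig towards the robot's left), stop at 1.0 rad; starts between -0.28 and 0. About 0.2 N m of friction, stays where it is left.
- lamp_hinge (a point): axis of the lamp's post at the height of the arm (192 mm above the bench); the arm is 300 mm long to the centre of the head
- lamp_pin (a point): black upright grip pin on top of the lamp's head (round, 16 mm across, from 202 to 248 mm above the bench); this point lies on its axis 230 mm above the bench. Round white lamp head under it, 116 mm across, from 152 to 202 mm above the bench.
- jar: bystander, leave alone: white-capped jar, 42 mm across, 55 mm high
- bobbin: bystander, leave alone: small dark wooden bobbin, 26 mm across, 38 mm high
- scissors: bystander, leave alone: small steel scissors lying flat, 120 mm long, 6 mm thick
- hammer: bystander, leave alone: hammer lying on the bench, origin on the handle's line
- can: bystander, leave alone: spray can, 60 mm across, 170 mm high
- torch0: bystander, leave alone: black hand torch, 36 mm across, about 141 mm high
- torch1: bystander, leave alone: second black hand torch, like the first
There are look-alikes about, which are no part of the job. Of the things like the part that bears jig_corner, leave any that is pink; of the rest the smaller one is meant. What is shaped like the square but blue is not meant.

How it is judged:
By the outcome, as a careful person would: the job done as asked, in the order asked, and still so for the second after the job is handed in, while the arm keeps its last pose, push and grip.
It also fails if it takes over 72 s, if anything falls off the work surface, if the arm or the gripper's body presses on something with over 40 N, if the wrist force passes 120 N, or if a joint passes its speed limit or range.

## Robot

A 6-joint arm with a two-finger parallel gripper is mounted at the origin on the work surface. World frame = base frame: x ahead of the robot, y to its left, z up, the work surface at z = 0. Lengths are in m, angles in rad, forces in N, time in s.
With the tool pointing down it reaches from about 0.3 to 0.75 m from the base axis. Payload 8.5 kg.
Tool frame: the origin (TCP) lies midway between the tips of the shut fingers; the grasp point (between the pads) lies 19 mm behind it; z points along the fingers, y is the line along which they close (so a half turn about z gives the same grasp; the last joint's range is limited). The gripper opens to 88 mm and grips with 3 to 60 N. Pads are 18 mm wide; open, the fingers measure 123 mm over their backs; the gripper's body (75 mm by 187 mm) begins 45 mm behind the grasp point.
Start: joints at [0.931, 0.381, 1.297, -0, 1.464, -0.215], TCP at [0.227, 0.501, 0.239] pointing down, gripper open.
Joint ranges: [-3.11, 3.11], [-0.89, 2.33], [0.22, 2.48], [-1.42, 4.56], [0.17, 2.85], [-2.88, 2.88]. Speed limits (rad/s): [2.39, 2.39, 3.14, 3.14, 3.14, 3.14].

## Interface

Orientations are given as a unit quaternion [x, y, z, w].
In Python, from station import * gives the robot as it stands.
- The arm moves only by the tool step_arm, never from a script. Its argument "moves" is a list of rows, each a list of 3 entries, a list of its own where there are three numbers: the shift along the world's x, y, z in units of 60 mm (1.0 is 60 mm), then the turn about the world's z in units of 5 degrees (1.0 is 5 degrees), then the opening, from 0 (shut) to 1 (fully open). In form: [[[tx, ty, tz], twist, claw], ...]. A call has 1 to 5 rows; each row shifts and turns the commanded pose from where the row before left it; what a row does not reach is not made up. A row lasts 1/8 s, in which the tool goes at most 62.5 mm and 10.7 degrees, less where a joint would pass 70% of its speed; a pose out of reach is approached as far as the arm can. A call is refused whole if a number of a shift passes 1 or a number of a turn 1, either way. A call with a gripper value outside its range is refused whole. The fingers move at their own pace and stop on an object; "grip_force" is the grip in N (left out, the last holds). Time passes only in rows, so rows that do not move let the fingers close. It gives the time, the measured TCP pose, the force, the opening and the grip force at its end, in the units of the state.
- get_obs(): the state, without advancing time (a new reading comes with each control period).
- read_camera(name): name is "side" or "top" or "wrist"; returns a dict with "frame" (400x640x3 uint8, red, green, blue), "fx", "fy", "cx", "cy" (pixels), "eye" and "orientation" of the camera in the world; the wrist camera has in their place "hand_eye" (4x4, takes a point from camera to tool coordinates, whose origin is the TCP and whose axes are the flange's). Camera axes: x right, y up, looking along -z (the intrinsics and any distortion apply to the point x, -y, -z); pixel columns grow to the right and rows downward; lengths in m; the calibration is good to about 2 mm. A picture is of the moment at which its call begins: read the wrist's pose just before it. There is no depth.
- job_done(): hands the job in; it is judged then, once.
Trained networks look in a picture, given as the dict that the camera call returned (one of the last four; its "shot" number tells which), for a name from the list of things; names that differ only in an ending like _2 or _b are one class to them, and where a whole thing is asked for, a point or a joint stands for the part that bears it (a point fixed in the world has none). Each returns a list of dicts, best first, with "score" (0 to 1); they miss things now and then, are a little off and sometimes report something else, mostly with a low value. They report only what shows in the picture. A call takes as long as a camera call. They do not tell look-alikes from the thing itself.
- boxes_of(picture, query): "uv" ([column, row] in pixels, amid what is visible of it).
The state is a dict: "time": time; "joints": joint angles; "dq": joint speeds; "joint_efforts": joint torques, N m; "tcp_pos": TCP position; "tcp_rot": TCP orientation; "ft_force": force on the tool from outside, world axes, zero at the start; "moment": the same for the moment, N m; "opening": finger opening in m; "grip_force": force on a finger pad.
Only numpy, scipy, OpenCV 4.12 (cv2) and the standard library are available. Lean on these libraries where they do the work, as an engineer would, in place of code of your own. Each camera call takes 0.05 s, during which the arm holds its last target. There are 200 camera calls.

## Working session

There is one attempt and no reset: what is moved stays moved. The work goes in short steps, Python scripts to look and compute and a tool call to move; the robot and the scene stay as the last step left them, time stands still between calls to the robot, and variables do not carry over. Pictures are saved under pics/ and viewed, at most 10 in all, crops included, and the job is handed in when it is done.

Besides the shell and the picture viewer there is one more tool, called after "Emit:" by a JSON object that holds its "method" and its "body", one argument or row to a line. step_arm: Moves the arm, as the interface text tells. Its arguments: {"type":"object","properties":{"moves":{"type":"array"},"grip_force":{"type":"number"}},"required":["moves"]}

```bash
mkdir -p pics; cat > h.py <<'E'
from station import *
import numpy as np, cv2
from scipy.spatial.transform import Rotation as R
def save(p,n): cv2.imwrite('pics/'+n,p['frame'][:,:,::-1])
def pose(p,o=None):
    if 'eye' in p: 
        return np.array(p['eye']), R.from_quat(p['orientation']).as_matrix()
    H=np.array(p['hand_eye']); T=R.from_quat(o['tcp_rot']).as_matrix()
    return T@H[:3,3]+np.array(o['tcp_pos']), T@H[:3,:3]
def ray(p,uv,z,o=None):
    e,M=pose(p,o)
    K=np.array([[p['fx'],0,p['cx']],[0,p['fy'],p['cy']],[0,0,1.]])
    d=np.array(p.get('distortion',p.get('dist',np.zeros(5))),float)
    q=cv2.undistortPoints(np.array([[uv]],float),K,d)[0,0]
    r=M@np.array([q[0],-q[1],-1])
    return e+r*(z-e[2])/r[2]
def proj(p,X,o=None):
    e,M=pose(p,o); c=M.T@(np.array(X)-e); return np.array([p['cx']+p['fx']*c[0]/-c[2], p['cy']-p['fy']*c[1]/-c[2]])
E
python3 - <<'E'
from h import *
o=get_obs(); print(o)
for n in ['top','side']:
    p=read_camera(n); save(p,n+'0.png'); print({k:v for k,v in p.items() if k!='frame'})
    for q in ['square','stock_fence','jig_corner','lamp_pin','lamp_hinge','can','torch0','jar','hammer','bobbin','scissors']:
        try: print(q,[(np.round(b['uv']).tolist(),round(b['score'],2)) for b in boxes_of(p,q)])
        except Exception as e: print(q,e)
E
```

```text
{'time': 0.0, 'joints': array([ 9.30705465e-01,  3.81233179e-01,  1.29825910e+00, -1.23569617e-05,
        1.46358848e+00, -2.15298479e-01]), 'dq': array([ 0.00024971, -0.00055465,  0.00085209, -0.00049033,  0.00012287,
       -0.00176266]), 'joint_efforts': array([-7.74322125e-04, -4.37922478e+01, -2.24564177e+01,  7.12685636e-02,
        3.51566635e-02, -8.05730770e-05]), 'tcp_pos': array([0.22650778, 0.50088972, 0.23811836]), 'tcp_rot': array([ 2.10802140e-01,  9.77528467e-01, -6.79578083e-04, -3.03024047e-04]), 'ft_force': array([-0.17682368,  0.31804835,  0.21865522]), 'moment': array([-0.00621686, -0.02574886,  0.02587613]), 'grip_force': 0.0, 'opening': 0.08812142389672437}
{'fx': 409.64098308295695, 'fy': 409.64098308295695, 'cx': 325.32771030044483, 'cy': 192.89555601127577, 'eye': array([ 0.45629509, -0.07274391,  1.17750145]), 'orientation': array([-0.02995449,  0.03131906,  0.71575891, -0.69700146]), 'shot': 1}
square [([462.0, 167.0], 0.76), ([405.0, 218.0], 0.59)]
stock_fence [([271.0, 204.0], 0.75), ([385.0, 307.0], 0.73), ([169.0, 217.0], 0.66)]
jig_corner [([234.0, 1
[... 658 characters left out ...]
5043276]), 'orientation': array([ 0.46160615, -0.18277184, -0.31719712,  0.8080224 ]), 'shot': 2}
square [([375.0, 326.0], 0.87), ([490.0, 338.0], 0.75)]
stock_fence [([261.0, 364.0], 0.97), ([282.0, 231.0], 0.81), ([212.0, 199.0], 0.75)]
jig_corner [([222.0, 208.0], 0.76), ([303.0, 171.0], 0.68), ([295.0, 241.0], 0.66), ([285.0, 376.0], 0.65)]
lamp_pin [([304.0, 174.0], 0.62)]
lamp_hinge [([297.0, 176.0], 0.87)]
can [([352.0, 186.0], 0.75), ([388.0, 198.0], 0.71)]
torch0 [([353.0, 188.0], 0.83), ([331.0, 177.0], 0.57)]
jar [([212.0, 238.0], 0.76)]
hammer [([436.0, 277.0], 0.58), ([333.0, 176.0], 0.41)]
bobbin [([238.0, 249.0], 0.54), ([434.0, 277.0], 0.32)]
scissors [([280.0, 303.0], 0.78)]
```

View pics/top0.png

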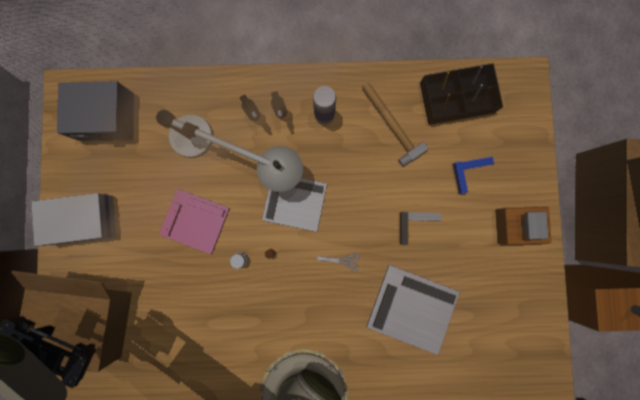

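View pics/side0.png

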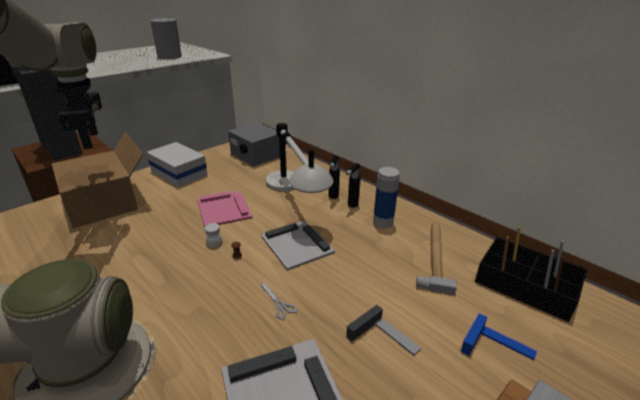

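Top view: the candidates for the jig are white small (295,204), white large (412,310) and pink (195,222). For the square they are grey (420,220) and blue (472,172). I choose the small white jig under the lamp and the grey square. The lamp post is at (190,130)→(165,118) and the pin at (277,164). Next is a close crop to check.

```bash
python3 - <<'E'
from h import *
p=read_camera('top')
f=p['frame'][100:260,240:460,::-1]
cv2.imwrite('pics/c1.png',cv2.resize(f,None,fx=3.6,fy=3.6,interpolation=cv2.INTER_CUBIC))
print('hinge',ray(p,(165,118),.20)); print('pin',ray(p,(278,165),.248), ray(p,(280,170),.19))
for uv in [(405,212),(405,243),(441,216)]: print(ray(p,uv,.02))
for uv in [(301,204)]: print(ray(p,uv,.01))
E
```

```text
hinge [0.73440531 0.30933987 0.2       ]
pin [0.60403797 0.03106817 0.248     ] [0.60085421 0.03288897 0.19      ]
[ 0.49671373 -0.2998963   0.02      ]
[ 0.40979438 -0.29611912  0.02      ]
[ 0.48273468 -0.40101678  0.02      ]
[ 0.52775197 -0.00609872  0.01      ]
```

View pics/c1.png

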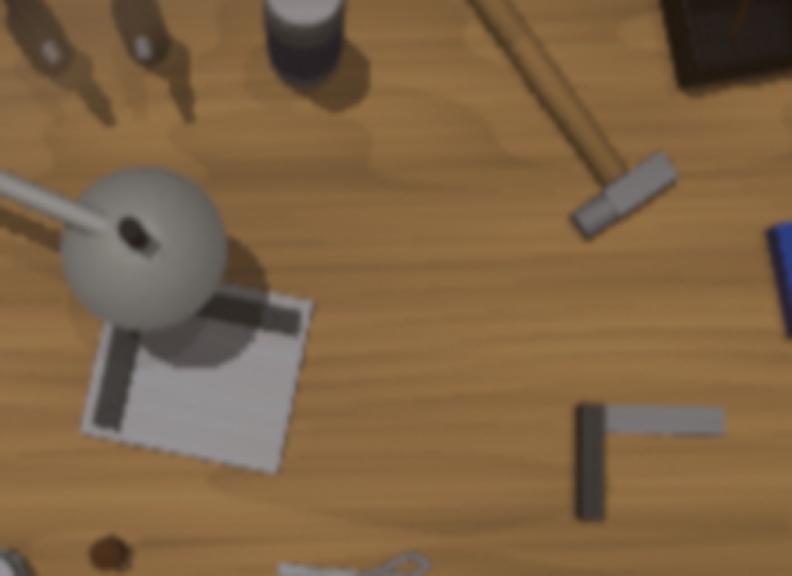

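The crop confirms the choice: grey square with its corner at (577,405), and the small white jig with stock fence at (118,380) and blade fence at (260,310), yaw about -12°. The lamp pin is at (138,238). Next I move above the pin, turning so the fingers close along its path.

Emit:
{"method": "step_arm", "body": {
  "moves": [
    [[0.35, -0.435, 0.2], -1, 1],
    [[0.35, -0.435, 0.2], -1, 1],
    [[0.35, -0.435, 0.2], -1, 1],
    [[0.35, -0.435, 0.2], -1, 1],
    [[0.35, -0.435, 0.2], -1, 1]
  ]
}}

```text
time: 1.88
tcp_pos: [0.3322, 0.3697, 0.2992]
tcp_rot: [0.419, 0.908, 0.0, 0.0]
ft_force: [-0.3, 0.3, -0.1]
opening: 0.0883
grip_force: 0.0
```

Emit:
{"method": "step_arm", "body": {
  "moves": [
    [[0.35, -0.435, 0], -1, 1],
    [[0.35, -0.435, 0], -1, 1],
    [[0.35, -0.435, 0], -1, 1],
    [[0.35, -0.435, 0], -1, 1],
    [[0.35, -0.435, 0], -1, 1]
  ]
}}

```text
time: 2.5
tcp_pos: [0.4373, 0.2392, 0.2988]
tcp_rot: [0.605, 0.796, 0.0, 0.0]
ft_force: [-1.1, -0.9, -0.3]
opening: 0.088
grip_force: 0.0
```

Emit:
{"method": "step_arm", "body": {
  "moves": [
    [[0.35, -0.435, 0], -1, 1],
    [[0.35, -0.435, 0], -1, 1],
    [[0.35, -0.435, 0], -1, 1],
    [[0.35, -0.435, 0], -1, 1],
    [[0.35, -0.435, 0], -1, 1]
  ]
}}

```text
time: 3.12
tcp_pos: [0.5423, 0.1087, 0.2988]
tcp_rot: [0.763, 0.646, 0.0, 0.0]
ft_force: [-0.4, 1.2, 1.0]
opening: 0.088
grip_force: 0.0
```

Emit:
{"method": "step_arm", "body": {
  "moves": [
    [[0.35, -0.435, 0], -1, 1],
    [[0.35, -0.435, 0], -1, 1],
    [[0.35, -0.435, 0], -1, 1],
    [[0, 0, 0], 0, 1],
    [[0, 0, 0], 0, 1]
  ]
}}

```text
time: 3.75
tcp_pos: [0.6043, 0.0318, 0.2987]
tcp_rot: [0.84, 0.543, -0.0, -0.0]
ft_force: [-0.6, 0.9, 0.8]
opening: 0.0885
grip_force: 0.0
```

```bash
python3 - <<'E'
from h import *
o=get_obs(); p=read_camera('wrist'); save(p,'w1.png')
print(o['time'],o['tcp_pos'],o['joints'],R.from_quat(o['tcp_rot']).as_matrix()[:,1])
print({k:v for k,v in p.items() if k!='frame'})
print(proj(p,[.604,.031,.248],o), [(b['uv'],b['score']) for b in boxes_of(p,'lamp_pin')])
E
```

```text
3.75 [0.60429848 0.03183228 0.29871136] [-1.42890817e-01  4.50535802e-01  1.01290655e+00  2.53492623e-04
  1.67850667e+00  2.80680828e-01] [ 9.11637861e-01 -4.10994210e-01 -4.12228337e-04]
{'fx': 291.970410293958, 'fy': 291.970410293958, 'cx': 322.93567403998014, 'cy': 202.23495423736514, 'hand_eye': array([[ 3.93589147e-05,  9.63370019e-01,  2.68175700e-01,
         6.93548276e-02],
       [ 9.99998408e-01, -5.16289809e-04,  1.70790743e-03,
         5.52524877e-04],
       [ 1.78380320e-03,  2.68175206e-01, -9.63368505e-01,
        -1.45086179e-01],
       [ 0.00000000e+00,  0.00000000e+00,  0.00000000e+00,
         1.00000000e+00]]), 'shot': 4}
[322.77359652 223.57332172] [([326.9, 171.0], 0.83)]
```

View pics/w1.png

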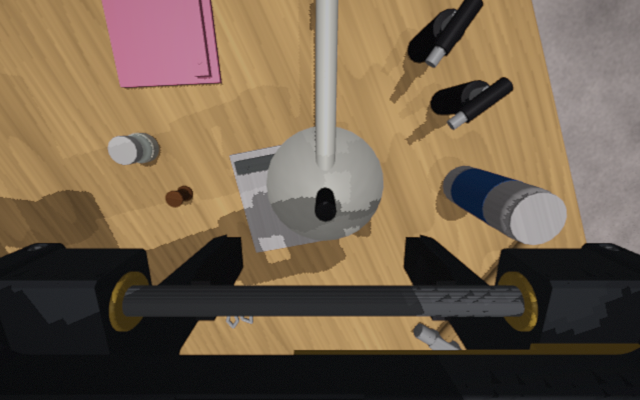

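The wrist picture shows the pin top at about (325,212), some 8 mm nearer the hinge than expected, and the arm running straight up the picture. I correct for this, descend and grip.

Emit:
{"method": "step_arm", "body": {
  "moves": [
    [[0.06, 0.12, -0.4], 0, 1],
    [[0, 0, -0.5], 0, 1],
    [[0, 0, -0.48], 0, 1],
    [[0, 0, 0], 0, 0.1],
    [[0, 0, 0], 0, 0.1]
  ],
  "grip_force": 5
}}

```text
time: 4.47
tcp_pos: [0.6086, 0.0389, 0.2175]
tcp_rot: [0.84, 0.542, 0.001, 0.001]
ft_force: [0.6, -0.7, 1.6]
opening: 0.0702
grip_force: 0.0
```

Emit:
{"method": "step_arm", "body": {
  "moves": [
    [[0, 0, 0], 0, 0.1],
    [[0, 0, 0], 0, 0.1],
    [[0, 0, 0], 0, 0.1]
  ]
}}

```text
time: 4.85
tcp_pos: [0.6083, 0.0385, 0.2163]
tcp_rot: [0.84, 0.542, 0.0, 0.0]
ft_force: [0.7, 0.3, -0.8]
opening: 0.04
grip_force: 0.0
```

```bash
python3 - <<'E'
from h import *
H=np.array([.732,.312])
for k in range(17):
    a=np.radians(-114.3-5*k); b=a-np.radians(5)
    A=H+.3*np.array([np.cos(a),np.sin(a)]);B=H+.3*np.array([np.cos(b),np.sin(b)])
    print(k,A.round(3),((B-A)/.06).round(2))
E
```

```text
0 [0.609 0.039] [-0.39  0.2 ]
1 [0.585 0.05 ] [-0.37  0.23]
2 [0.563 0.064] [-0.35  0.26]
3 [0.542 0.08 ] [-0.33  0.29]
4 [0.522 0.097] [-0.3   0.32]
5 [0.505 0.116] [-0.27  0.34]
6 [0.488 0.137] [-0.24  0.36]
7 [0.474 0.159] [-0.21  0.38]
8 [0.462 0.182] [-0.17  0.4 ]
9 [0.451 0.206] [-0.14  0.41]
10 [0.443 0.231] [-0.1   0.42]
11 [0.437 0.256] [-0.06  0.43]
12 [0.433 0.282] [-0.02  0.44]
13 [0.432 0.308] [0.01 0.44]
14 [0.433 0.334] [0.05 0.43]
15 [0.436 0.36 ] [0.09 0.43]
16 [0.441 0.386] [0.13 0.42]
```

Emit:
{"method": "step_arm", "body": {
  "moves": [
    [[0, 0, 0], 0, 0.1],
    [[0, 0, 0], 0, 0.1],
    [[0, 0, 0], 0, 0.1],
    [[0, 0, 0], 0, 0.1]
  ]
}}

```text
time: 5.35
tcp_pos: [0.6083, 0.0385, 0.216]
tcp_rot: [0.84, 0.542, 0.0, 0.0]
ft_force: [1.3, 0.5, -0.4]
opening: 0.0159
grip_force: 5.0
```

Emit:
{"method": "step_arm", "body": {
  "moves": [
    [[-0.39, 0.2, 0], -1, 0.1],
    [[-0.37, 0.23, 0], -1, 0.1],
    [[-0.35, 0.26, 0], -1, 0.1]
  ]
}}

```text
time: 5.72
tcp_pos: [0.5414, 0.0806, 0.2159]
tcp_rot: [0.905, 0.426, 0.001, -0.0]
ft_force: [6.1, 6.5, -1.7]
opening: 0.0158
grip_force: 5.0
```

Emit:
{"method": "step_arm", "body": {
  "moves": [
    [[-0.33, 0.29, 0], -1, 0.1],
    [[-0.3, 0.32, 0], -1, 0.1],
    [[-0.27, 0.34, 0], -1, 0.1],
    [[-0.24, 0.36, 0], -1, 0.1]
  ]
}}

```text
time: 6.22
tcp_pos: [0.4737, 0.1594, 0.2161]
tcp_rot: [0.965, 0.263, 0.002, -0.0]
ft_force: [7.6, 3.0, -1.8]
opening: 0.0158
grip_force: 5.0
```

Emit:
{"method": "step_arm", "body": {
  "moves": [
    [[-0.21, 0.38, 0], -1, 0.1],
    [[-0.17, 0.4, 0], -1, 0.1],
    [[-0.14, 0.41, 0], -1, 0.1],
    [[-0.1, 0.42, 0], -1, 0.1],
    [[0, 0, 0], 0, 0.1]
  ]
}}

```text
time: 6.85
tcp_pos: [0.4366, 0.2566, 0.2163]
tcp_rot: [0.996, 0.093, 0.001, -0.0]
ft_force: [3.4, 1.2, 0.2]
opening: 0.0158
grip_force: 5.0
```

Emit:
{"method": "step_arm", "body": {
  "moves": [
    [[-0.03, 0.22, 0], -0.5, 0.1],
    [[0, 0, 0], 0, 0.1]
  ],
  "grip_force": 15
}}

```text
time: 7.1
tcp_pos: [0.4347, 0.2687, 0.2163]
tcp_rot: [0.997, 0.072, 0.001, -0.0]
ft_force: [2.1, 1.2, 2.6]
opening: 0.0156
grip_force: 15.0
```

Emit:
{"method": "step_arm", "body": {
  "moves": [
    [[-0.03, 0.22, 0], -0.5, 0.1],
    [[0, 0, 0], 0, 0.1]
  ]
}}

```text
time: 7.35
tcp_pos: [0.4332, 0.2816, 0.2163]
tcp_rot: [0.999, 0.05, 0.001, -0.0]
ft_force: [3.8, 0.6, 1.9]
opening: 0.0154
grip_force: 15.0
```

Emit:
{"method": "step_arm", "body": {
  "moves": [
    [[-0.01, 0.15, 0], -0.3, 0.1],
    [[0, 0, 0], 0, 0.1]
  ]
}}

```text
time: 7.6
tcp_pos: [0.4325, 0.2903, 0.2163]
tcp_rot: [0.999, 0.037, 0.001, -0.0]
ft_force: [4.2, 1.7, 3.2]
opening: 0.0152
grip_force: 15.0
```

Emit:
{"method": "step_arm", "body": {
  "moves": [
    [[0, 0.1, 0], -0.2, 0.1],
    [[0, 0.1, 0], -0.2, 0.1],
    [[0, 0, 0], 0, 0.1]
  ]
}}

```text
time: 7.98
tcp_pos: [0.4319, 0.3029, 0.2163]
tcp_rot: [1.0, 0.019, 0.0, -0.0]
ft_force: [2.6, 0.9, 5.1]
opening: 0.0156
grip_force: 15.0
```

Emit:
{"method": "step_arm", "body": {
  "moves": [
    [[0, 0.1, 0], -0.2, 0.1],
    [[0, 0.1, 0], -0.2, 0.1],
    [[0, 0, 0], 0, 0.1]
  ]
}}

```text
time: 8.35
tcp_pos: [0.4319, 0.3149, 0.2163]
tcp_rot: [1.0, 0.001, 0.0, -0.0]
ft_force: [2.3, 1.1, 5.0]
opening: 0.0155
grip_force: 15.0
```

Emit:
{"method": "step_arm", "body": {
  "moves": [
    [[0.01, 0.1, 0], -0.2, 0.1],
    [[0.01, 0.1, 0], -0.2, 0.1],
    [[0, 0, 0], 0, 0.1]
  ]
}}

```text
time: 8.72
tcp_pos: [0.4321, 0.3219, 0.2161]
tcp_rot: [1.0, -0.017, -0.002, 0.006]
ft_force: [-2.5, -30.3, 13.9]
opening: 0.0158
grip_force: 14.9
```

The stop is reached, with -30 N along y. I relax, open and rise.

Emit:
{"method": "step_arm", "body": {
  "moves": [
    [[0, -0.06, 0], 0, 0.1],
    [[0, 0, 0], 0, 0.7],
    [[0, 0, 0], 0, 0.7],
    [[0, 0, 0], 0, 0.7],
    [[0, 0, 0], 0, 0.7]
  ]
}}

```text
time: 9.35
tcp_pos: [0.4329, 0.323, 0.2157]
tcp_rot: [1.0, -0.016, -0.0, 0.0]
ft_force: [-0.8, -1.1, 0.5]
opening: 0.0531
grip_force: 0.0
```

Emit:
{"method": "step_arm", "body": {
  "moves": [
    [[0, 0, 0], 0, 0.7],
    [[0, 0, 0.5], 0, 0.7],
    [[0, 0, 0.7], 0, 0.7],
    [[0.3, -0.6, 0.2], 0.4, 0.7],
    [[0.3, -0.9, 0], 0, 0.7]
  ]
}}

```text
time: 9.98
tcp_pos: [0.4696, 0.2327, 0.301]
tcp_rot: [1.0, 0.003, 0.001, -0.0]
ft_force: [0.8, -0.6, -0.0]
opening: 0.0617
grip_force: 0.0
```

```bash
python3 - <<'E'
from h import *
p=read_camera('top'); save(p,'t2.png')
print([(b['uv'],b['score']) for b in boxes_of(p,'lamp_pin')])
f=p['frame'][160:260,220:460,::-1]
cv2.imwrite('pics/t2c.png',cv2.resize(f,None,fx=3.3,fy=3.3,interpolation=cv2.INTER_CUBIC))
E
```

```text
[([168.0, 151.1], 0.75)]
```

View pics/t2.png

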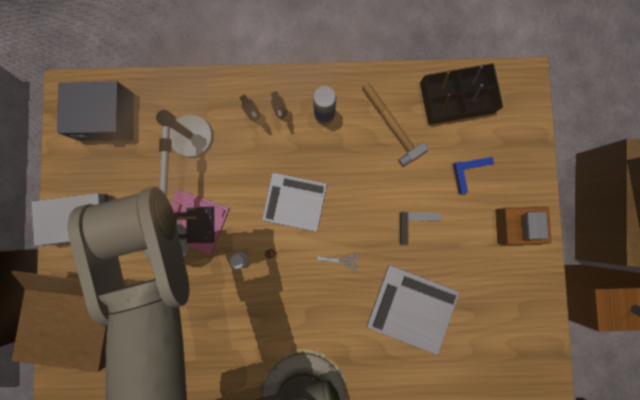

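Top view: the lamp is swung away with its arm at (165,170). The small jig stands free at (295,203), and the jar, bobbin and others look undisturbed. Next I look from the wrist at the jig, then at the square.

Emit:
{"method": "step_arm", "body": {
  "moves": [
    [[0.3, -0.9, 0], 0, 1],
    [[0.3, -0.9, 0], 0, 1],
    [[0.3, -0.9, 0], 0, 1],
    [[0.1, -1, 0], 0, 1],
    [[0, -0.2, 0], 0, 1]
  ]
}}

```text
time: 10.7
tcp_pos: [0.5293, -0.0034, 0.2995]
tcp_rot: [1.0, -0.0, -0.0, -0.0]
ft_force: [0.7, 0.5, -0.4]
opening: 0.0881
grip_force: 0.0
```

Emit:
{"method": "step_arm", "body": {
  "moves": [
    [[0, 0, 0], 0, 1],
    [[0, 0, 0], 0, 1]
  ]
}}

```text
time: 10.95
tcp_pos: [0.5289, 0.0005, 0.3001]
tcp_rot: [1.0, 0.002, 0.0, -0.0]
ft_force: [0.2, -0.1, 0.8]
opening: 0.0883
grip_force: 0.0
```

```bash
python3 - <<'E'
from h import *
import pickle
o=get_obs(); p=read_camera('wrist'); save(p,'wj.png'); pickle.dump((o,p),open('wj.pkl','wb'))
print(o['tcp_pos'],o['joints'],R.from_quat(o['tcp_rot']).as_euler('xyz',degrees=True))
print(proj(p,[.528,-.006,.01],o))
E
```

```text
[5.28914245e-01 4.70385266e-04 3.00097294e-01] [-2.23309377e-01  3.06045313e-01  1.23373290e+00  3.64124926e-04
  1.60170019e+00  1.34287666e+00] [-1.79981166e+02 -1.10884906e-02  2.64794382e-01]
[327.63685765 169.31240319]
```

Emit:
{"method": "step_arm", "body": {
  "moves": [
    [[0, -1, 0], 0, 1],
    [[0, -1, 0], 0, 1],
    [[0, -1, 0], 0, 1],
    [[-0.5, -1, 0], 0, 1],
    [[-0.5, -1, 0], 0, 1]
  ]
}}

```text
time: 11.62
tcp_pos: [0.4729, -0.2933, 0.2999]
tcp_rot: [1.0, 0.002, 0.0, -0.0]
ft_force: [0.6, -0.0, -0.2]
opening: 0.0882
grip_force: 0.0
```

Emit:
{"method": "step_arm", "body": {
  "moves": [
    [[0, 0, 0], 0, 1],
    [[0, 0, 0], 0, 1]
  ]
}}

```text
time: 11.88
tcp_pos: [0.4737, -0.2917, 0.3001]
tcp_rot: [1.0, 0.002, 0.0, -0.0]
ft_force: [0.4, 0.3, -0.4]
opening: 0.0883
grip_force: 0.0
```

```bash
python3 - <<'E'
from h import *
import pickle
o=get_obs(); p=read_camera('wrist'); save(p,'ws.png'); pickle.dump((o,p),open('ws.pkl','wb'))
print(o['tcp_pos'],o['joints'],R.from_quat(o['tcp_rot']).as_euler('xyz',degrees=True))
print(proj(p,[.455,-.297,.03],o))
E
```

```text
[ 0.47372561 -0.29174817  0.30006129] [-7.64996651e-01  3.57131525e-01  1.15758498e+00  4.35377550e-04
  1.62688189e+00  8.01892544e-01] [-1.79981872e+02 -1.70821507e-02  2.25257727e-01]
[326.8983062 183.741021 ]
```

View pics/wj.png

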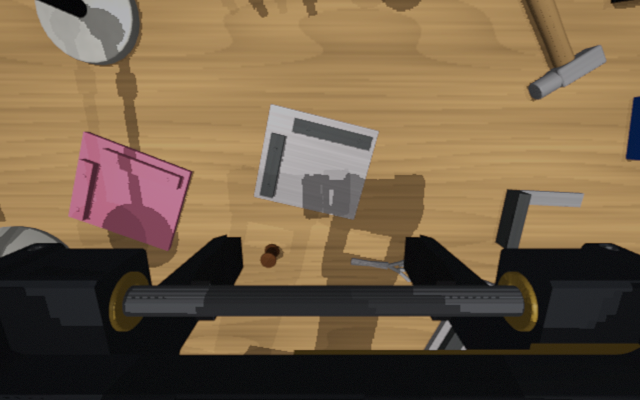

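View pics/ws.png

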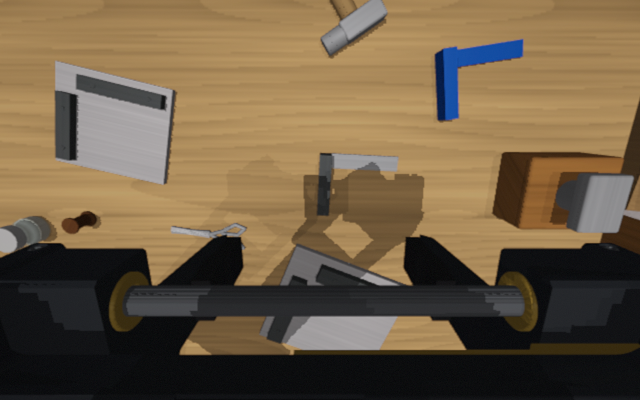

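The wrist views show the jig's stock fence at (272,165), blade fence at (332,134), and the square's stock at (325,185) with its blade at (365,162). I fit the rectangles by code.

```bash
python3 - <<'E'
from h import *
import pickle
def fit(o,p,seed,box,z,thr):
    x0,y0,x1,y1=box
    f=p['frame'][y0:y1,x0:x1]
    s=6; g=cv2.resize(f,None,fx=s,fy=s,interpolation=cv2.INTER_CUBIC)
    m=thr(g.astype(int)).astype(np.uint8)
    n,l,st,c=cv2.connectedComponentsWithStats(m)
    k=l[(seed[1]-y0)*s,(seed[0]-x0)*s]; 
    if k==0: print('seed off',g[(seed[1]-y0)*s,(seed[0]-x0)*s]); return
    cs,_=cv2.findContours((l==k).astype(np.uint8),cv2.RETR_EXTERNAL,cv2.CHAIN_APPROX_NONE)
    c=max(cs,key=len)[:,0,:]
    P=np.array([ray(p,((u+.5)/s-.5+x0,(v+.5)/s-.5+y0),z,o)[:2]*1000 for u,v in c],np.float32)
    r=cv2.minAreaRect(P); print(z,'ctr',np.round(r[0],1),'size',np.round(r[1],1),'ang',round(r[2],2),'px',c.min(0)/s+[x0,y0],c.max(0)/s+[x0,y0])
    return
o,p=pickle.load(open('wj.pkl','rb'))
f=p['frame']; print(f[165,272],f[134,332],f[150,310],f[170,272],'row',f[165,255:295].sum(1)//3)
dark=lambda t:(lambda g:g.mean(2)<t)
for t in (100,115,130):
    fit(o,p,(272,165),(250,95,390,225),.022,dark(t)); fit(o,p,(332,134),(250,95,390,225),.022,dark(t))
o,p=pickle.load(open('ws.pkl','rb'))
f=p['frame']; print('row165',f[165,312:340].tolist()); print('row200',f[205,312:340].sum(1)//3); print('col325',f[145:225,325].sum(1)//3,'col 350',f[145:180,350].tolist())
E
```

```text
[75 76 78] [76 78 79] [178 174 175] [75 76 77] row [132 132 132 133 155 172 177 176 176 161 117  78  76  79  79  78  76  76
  75  77  79  79  77  66  58 100 159 179 178 178 178 177 176 175 174 174
 173 174 174 173]
0.022 ctr [534.5  74.3] size [22.3 93.6] ang 76.85 px [260.16666667 133.        ] [286.33333333 197.5       ]
0.022 ctr [579.9 -11.9] size [112.6  19.6] ang 76.72 px [293.         118.33333333] [372.33333333 150.16666667]
0.022 ctr [534.3  74.2] size [23.3 94.3] ang 76.73 px [259.83333333 132.83333333] [286.5 198. ]
0.022 ctr [579.8 -11.9] size [113.4  20.4] ang 76.69 px [292.5        118.16666667] [372.66666667 150.33333333]
0.022 ctr [534.2  74.2] size [24.3 95.1] ang 76.71 px [259.5        132.66666667] [286.83333333 198.33333333]
0.022 ctr [579.8 -11.9] size [114.2  21. ] ang 76.73 px [292.33333333 118.        ] [373.         150.66666667]
row165 [[177, 144, 96], [177, 144, 96], [177, 144, 96], [171, 139, 92], [167, 135, 88], [167, 134, 88], [153, 123, 82], [116, 99, 82], [82, 82, 82], [77, 79, 80], [77, 79, 79], [76, 79, 79], [76, 79, 80], [76, 77, 79], [78, 80, 81], 
[... 507 characters left out ...]
 37  37  37  40
  41  41  42  41  42  41  41  38  39  39  37  37  37  39  40  41  57  80
  86  86  83  79  78  78  80  83] col 350 [[178, 145, 97], [177, 144, 95], [174, 141, 93], [173, 140, 93], [173, 140, 92], [175, 142, 94], [174, 141, 92], [173, 139, 91], [163, 134, 95], [135, 127, 122], [155, 156, 158], [158, 158, 160], [159, 159, 161], [160, 160, 162], [157, 157, 159], [154, 155, 157], [155, 155, 157], [157, 156, 158], [157, 156, 159], [157, 156, 158], [157, 156, 159], [158, 158, 160], [158, 158, 160], [161, 154, 151], [171, 147, 118], [176, 143, 95], [177, 144, 94], [165, 133, 87], [123, 96, 62], [114, 89, 57], [112, 88, 55], [110, 85, 54], [111, 87, 56], [112, 88, 55], [116, 92, 58]]
```

```bash
python3 - <<'E'
from h import *
import pickle
from scipy.ndimage import map_coordinates
o,p=pickle.load(open('ws.pkl','rb'))
g=p['frame'].astype(float); s=g.mean(2)
def edge(a):  # max gradient w/ parabola
    d=np.abs(np.diff(a)); i=int(d[1:-1].argmax())+1
    den=d[i-1]-2*d[i]+d[i+1]; return i+.5+(0 if den==0 else .5*(d[i-1]-d[i+1])/den)
# left stock edge (top face z .032)
def line(P):
    P=np.array(P); vx,vy,x,y=cv2.fitLine(P[:,:2].astype(np.float32)*1000,cv2.DIST_HUBER,0,.01,.01).ravel()
    return np.round([np.degrees(np.arctan2(vy,vx)),x,y],2)
rows=[r for r in range(158,212) if not 172<=r<=178]
L=[ray(p,(311+edge(s[r,311:325]),r),.032,o) for r in rows]
Rr=[ray(p,(325+edge(s[r,325:338]),r),.032,o) for r in rows if r>178]
print('left',line(L),'right',line(Rr))
bt=[ray(p,(c,146+edge(g[146:161,c,2])),.006,o) for c in range(337,394)]
bb=[ray(p,(c,161+edge(g[161:172,c,2])),.006,o) for c in range(337,394)]
print('blade outer',line(bt),'inner',line(bb))
for c in (322,325,328): print('end', ray(p,(c,208+edge(s[208:222,c])),.032,o)[:2], ray(p,(c,150+edge(s[150:154,c]) if 0 else 155),.032,o)[:2])
for r in (157,162): print(ray(p,(385+edge(g[r,385:405,2]),r),.006,o)[:2])
E
```

```text
left [  -2.59  446.39 -283.49] right [  -2.39  436.09 -300.59]
blade outer [  87.21  494.47 -348.4 ] inner [ -89.07  473.86 -352.63]
end [ 0.40753296 -0.29004869] [ 0.49661764 -0.28977179]
end [ 0.40747997 -0.29451278] [ 0.49663469 -0.29398907]
end [ 0.40738047 -0.29897761] [ 0.49665174 -0.29820629]
[ 0.49117423 -0.40328713]
[ 0.4836918 -0.4032731]
```

Square: corner (497.3,-285.8) mm, yaw -2.5°. Jig corner (585.3,53.6) mm, yaw -13.3°. Now the grasp.

Emit:
{"method": "step_arm", "body": {
  "moves": [
    [[-0.18, -0.01, -0.9], -0.55, 1],
    [[-0.18, -0.01, -0.9], 0, 1],
    [[0, 0, -0.9], 0, 1],
    [[0, 0, -0.8], 0, 1],
    [[0, 0, -0.6], 0, 1]
  ]
}}

```text
time: 12.55
tcp_pos: [0.4523, -0.292, 0.0524]
tcp_rot: [1.0, -0.021, -0.0, -0.0]
ft_force: [0.4, 0.4, 0.4]
opening: 0.0883
grip_force: 0.0
```

Emit:
{"method": "step_arm", "body": {
  "moves": [
    [[0, 0, -0.36], 0, 1],
    [[0, 0, -0.2], 0, 1],
    [[0, 0, 0], 0, 1],
    [[0, 0, 0], 0, 1]
  ]
}}

```text
time: 13.05
tcp_pos: [0.4522, -0.2941, 0.0213]
tcp_rot: [1.0, -0.022, 0.001, 0.001]
ft_force: [-1.0, -0.3, 0.3]
opening: 0.0882
grip_force: 0.0
```

```bash
python3 - <<'E'
from h import *
o=get_obs(); print(o['tcp_pos'],R.from_quat(o['tcp_rot']).as_euler('xyz',degrees=True),o['ft_force'])
E
```

```text
[ 0.45218658 -0.29411892  0.02127167] [ 1.79933093e+02 -7.31308027e-02 -2.54921013e+00] [-0.97206596 -0.25552044  0.25408652]
```

Emit:
{"method": "step_arm", "body": {
  "moves": [
    [[0, 0.02, -0.11], 0, 1],
    [[0, 0, 0], 0, 0.1],
    [[0, 0, 0], 0, 0.1],
    [[0, 0, 0], 0, 0.1],
    [[0, 0, 0], 0, 0.1]
  ],
  "grip_force": 40
}}

```text
time: 13.68
tcp_pos: [0.4516, -0.293, 0.0138]
tcp_rot: [1.0, -0.023, 0.0, 0.0]
ft_force: [0.3, 0.2, 1.0]
opening: 0.0502
grip_force: 0.0
```

Emit:
{"method": "step_arm", "body": {
  "moves": [
    [[0, 0, 0], 0, 0.1],
    [[0, 0, 0], 0, 0.1],
    [[0, 0, 0], 0, 0.1],
    [[0, 0, 0], 0, 0.1],
    [[0, 0, 0], 0, 0.1]
  ]
}}

```text
time: 14.3
tcp_pos: [0.4516, -0.2929, 0.0137]
tcp_rot: [1.0, -0.023, 0.0, 0.0]
ft_force: [0.3, -1.6, -0.6]
opening: 0.0177
grip_force: 40.0
```

```bash
python3 - <<'E'
from h import *
o=get_obs(); print(o['tcp_pos'],R.from_quat(o['tcp_rot']).as_euler('xyz',degrees=True),o['ft_force'],o['opening'],o['grip_force'])
E
```

```text
[ 0.4515674  -0.29294127  0.01373324] [ 1.79999682e+02 -5.86969782e-04 -2.59158513e+00] [ 0.2515981  -1.5613128  -0.64945521] 0.01773495710065163 39.99951018020511
```

Gripped at 17.7 mm opening. I lift, carry and turn.

Emit:
{"method": "step_arm", "body": {
  "moves": [
    [[0, 0, 0.2], 0, 0.1],
    [[0, 0, 0.4], 0, 0.1],
    [[0, 0, 0.4], 0, 0.1],
    [[0.1, 0.3, 0], -0.2, 0.1],
    [[0.1, 0.5, 0], -0.2, 0.1]
  ]
}}

```text
time: 14.92
tcp_pos: [0.4636, -0.2448, 0.0744]
tcp_rot: [0.999, -0.041, 0.0, 0.0]
ft_force: [0.8, 0.6, -3.9]
opening: 0.0175
grip_force: 40.0
```

Emit:
{"method": "step_arm", "body": {
  "moves": [
    [[0.1, 0.5, 0], -0.2, 0.1],
    [[0.1, 0.5, 0], -0.2, 0.1],
    [[0.1, 0.5, 0], -0.2, 0.1],
    [[0.1, 0.5, 0], -0.2, 0.1],
    [[0.1, 0.5, 0], -0.2, 0.1]
  ]
}}

```text
time: 15.55
tcp_pos: [0.4935, -0.0938, 0.0742]
tcp_rot: [0.996, -0.084, -0.0, -0.0]
ft_force: [0.2, -0.4, -4.6]
opening: 0.0176
grip_force: 40.0
```

Emit:
{"method": "step_arm", "body": {
  "moves": [
    [[0.1, 0.5, 0], -0.2, 0.1],
    [[0.1, 0.5, 0], -0.2, 0.1],
    [[0.1, 0.5, 0], -0.2, 0.1],
    [[0.1, 0.5, 0], -0.14, 0.1],
    [[0.1, 0.35, 0], 0, 0.1]
  ]
}}

```text
time: 16.18
tcp_pos: [0.5234, 0.0474, 0.0742]
tcp_rot: [0.993, -0.115, -0.0, -0.0]
ft_force: [-0.1, -0.6, -4.1]
opening: 0.0177
grip_force: 40.0
```

Emit:
{"method": "step_arm", "body": {
  "moves": [
    [[0, 0, 0], 0, 0.1],
    [[0, 0, 0], 0, 0.1],
    [[0, 0, 0], 0, 0.1]
  ]
}}

```text
time: 16.55
tcp_pos: [0.5234, 0.0453, 0.0738]
tcp_rot: [0.993, -0.116, -0.0, 0.0]
ft_force: [-0.6, 0.2, -4.3]
opening: 0.0176
grip_force: 40.0
```

```bash
python3 - <<'E'
from h import *
import pickle
o=get_obs(); p=read_camera('wrist'); pickle.dump((o,p),open('wc.pkl','wb'))
save(p,'wc.png')
print(o['tcp_pos'],R.from_quat(o['tcp_rot']).as_euler('xyz',degrees=True),o['ft_force'],o['opening'],o['grip_force'])
E
```

```text
[0.5233945  0.04531461 0.07382457] [ 1.79992020e+02  1.24018025e-02 -1.33490914e+01] [-0.59989082  0.1588798  -4.31141505] 0.017603137121679865 40.000053411349654
```

View pics/wc.png

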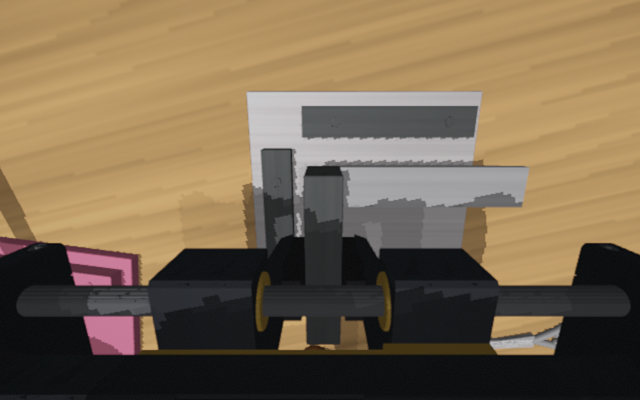

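The square is held level and its blade (row 167) lies parallel to the blade fence (rows 107–136). I lower it.

Emit:
{"method": "step_arm", "body": {
  "moves": [
    [[0, 0, -0.3], 0, 0.1],
    [[0, 0, -0.3], 0, 0.1],
    [[0, 0, -0.12], 0, 0.1],
    [[0, 0, 0], 0, 0.1]
  ]
}}

```text
time: 17.1
tcp_pos: [0.5235, 0.0459, 0.0305]
tcp_rot: [0.993, -0.116, -0.0, -0.0]
ft_force: [-0.2, -0.1, -4.1]
opening: 0.0176
grip_force: 40.0
```

Emit:
{"method": "step_arm", "body": {
  "moves": [
    [[0, 0, -0.06], 0, 0.1],
    [[0, 0, 0], 0, 0.1]
  ]
}}

```text
time: 17.35
tcp_pos: [0.5236, 0.0461, 0.0271]
tcp_rot: [0.993, -0.116, 0.0, -0.0]
ft_force: [0.6, 0.2, -4.7]
opening: 0.0174
grip_force: 40.0
```

Emit:
{"method": "step_arm", "body": {
  "moves": [
    [[0, 0, -0.03], 0, 0.1],
    [[0, 0, 0], 0, 0.1]
  ]
}}

```text
time: 17.6
tcp_pos: [0.5236, 0.0461, 0.0252]
tcp_rot: [0.993, -0.116, -0.0, 0.0]
ft_force: [-0.3, 0.3, -3.1]
opening: 0.0177
grip_force: 40.0
```

Emit:
{"method": "step_arm", "body": {
  "moves": [
    [[0, 0, -0.015], 0, 0.1],
    [[0, 0, 0], 0, 0.1]
  ]
}}

```text
time: 17.85
tcp_pos: [0.5235, 0.0461, 0.0242]
tcp_rot: [0.993, -0.116, -0.0, -0.0]
ft_force: [-1.1, -0.4, -4.0]
opening: 0.0175
grip_force: 40.0
```

Emit:
{"method": "step_arm", "body": {
  "moves": [
    [[0, 0, -0.01], 0, 0.1],
    [[0, 0, 0], 0, 0.1]
  ]
}}

```text
time: 18.1
tcp_pos: [0.5236, 0.0461, 0.0238]
tcp_rot: [0.993, -0.116, 0.0, 0.0]
ft_force: [-0.7, 0.8, -2.2]
opening: 0.0176
grip_force: 40.0
```

Emit:
{"method": "step_arm", "body": {
  "moves": [
    [[0, 0, -0.005], 0, 0.1],
    [[0, 0, 0], 0, 0.1]
  ]
}}

```text
time: 18.35
tcp_pos: [0.5237, 0.0461, 0.0237]
tcp_rot: [0.993, -0.116, 0.0, 0.0]
ft_force: [-2.0, 0.1, 4.9]
opening: 0.0176
grip_force: 40.0
```

Emit:
{"method": "step_arm", "body": {
  "moves": [
    [[0.06, 0.037, 0], 0, 0.1],
    [[0.06, 0.037, 0], 0, 0.1],
    [[0.06, 0.037, 0], 0, 0.1],
    [[0, 0, 0], 0, 0.1]
  ]
}}

```text
time: 18.85
tcp_pos: [0.5352, 0.0529, 0.0237]
tcp_rot: [0.993, -0.116, 0.001, -0.0]
ft_force: [0.5, 0.5, 4.8]
opening: 0.0174
grip_force: 40.0
```

Emit:
{"method": "step_arm", "body": {
  "moves": [
    [[0.008, 0.032, 0], 0, 0.1],
    [[0, 0, 0], 0, 0.1]
  ]
}}

```text
time: 19.1
tcp_pos: [0.5356, 0.0545, 0.0237]
tcp_rot: [0.993, -0.116, 0.001, 0.0]
ft_force: [1.0, -1.7, 5.4]
opening: 0.018
grip_force: 40.0
```

```bash
cat >> h.py <<'E'
def jf():
    o=get_obs(); a=np.radians(-13.27); ex=np.array([np.cos(a),np.sin(a)]); ey=np.array([-ex[1],ex[0]])
    d=(np.array(o['tcp_pos'][:2])-[.53905,.05526])*1000; f=np.array(o['ft_force'])
    print(round(o['time'],2),'jig dx,dy',(d@ex).round(2),(d@ey).round(2),'z',round(o['tcp_pos'][2]*1e3,2),'F',(f[:2]@ex).round(1),(f[:2]@ey).round(1),f[2].round(1),'M',np.round(o['moment'],2),'yaw',R.from_quat(o['tcp_rot']).as_euler('xyz',degrees=True)[2].round(2),'grip',round(o['grip_force'],1),'op',round(o['opening']*1e3,2))
E
python3 -c "from h import *; jf()"
```

```text
19.1 jig dx,dy -3.17 -1.5 z 23.74 F 1.4 -1.4 5.4 M [-0.13  0.17  0.03] yaw -13.28 grip 40.0 op 18.01
```

Emit:
{"method": "step_arm", "body": {
  "moves": [
    [[0.004, 0.016, 0], 0, 0.1],
    [[0, 0, 0], 0, 0.1]
  ]
}}

```text
time: 19.35
tcp_pos: [0.5358, 0.0553, 0.0237]
tcp_rot: [0.993, -0.116, 0.001, 0.0]
ft_force: [0.1, -2.6, 4.9]
opening: 0.0174
grip_force: 40.0
```

```bash
python3 -c "from h import *; jf()"
```

```text
19.35 jig dx,dy -3.23 -0.67 z 23.74 F 0.7 -2.5 4.9 M [-0.27  0.25 -0.02] yaw -13.29 grip 40.0 op 17.37
```

Emit:
{"method": "step_arm", "body": {
  "moves": [
    [[0.004, 0.016, 0], 0, 0.1],
    [[0, 0, 0], 0, 0.1]
  ]
}}

```text
time: 19.6
tcp_pos: [0.5359, 0.0559, 0.0238]
tcp_rot: [0.993, -0.116, 0.001, 0.001]
ft_force: [-1.2, -4.8, 5.7]
opening: 0.018
grip_force: 40.0
```

```bash
python3 -c "from h import *; jf()"
```

```text
19.6 jig dx,dy -3.2 -0.11 z 23.76 F -0.1 -5.0 5.7 M [-0.7   0.32 -0.03] yaw -13.28 grip 40.0 op 17.96
```

Emit:
{"method": "step_arm", "body": {
  "moves": [
    [[0.032, -0.008, 0], 0, 0.1],
    [[0, 0, 0], 0, 0.1]
  ]
}}

```text
time: 19.85
tcp_pos: [0.5367, 0.0557, 0.0237]
tcp_rot: [0.993, -0.116, -0.001, 0.0]
ft_force: [-6.2, -3.4, 10.0]
opening: 0.0175
grip_force: 40.0
```

```bash
python3 -c "from h import *; jf()"
```

```text
19.85 jig dx,dy -2.41 -0.11 z 23.7 F -5.3 -4.7 10.0 M [-0.58  1.03  0.04] yaw -13.27 grip 40.0 op 17.46
```

Emit:
{"method": "step_arm", "body": {
  "moves": [
    [[0.016, -0.004, 0], 0, 0.1],
    [[0, 0, 0], 0, 0.1]
  ]
}}

```text
time: 20.1
tcp_pos: [0.5374, 0.0555, 0.0237]
tcp_rot: [0.993, -0.116, -0.001, 0.0]
ft_force: [-6.9, -4.1, 9.6]
opening: 0.0177
grip_force: 40.0
```

```bash
python3 - <<'E'
from h import *
jf(); p=read_camera('top'); save(p,'t3.png')
f=p['frame'][155:245,250:370,::-1]
cv2.imwrite('pics/t3c.png',cv2.resize(f,None,fx=6,fy=6,interpolation=cv2.INTER_CUBIC))
p=read_camera('wrist'); save(p,'w3.png')
f=p['frame'][70:270,220:560,::-1]
cv2.imwrite('pics/w3c.png',cv2.resize(f,None,fx=2.3,fy=2.3,interpolation=cv2.INTER_CUBIC))
E
```

```text
20.1 jig dx,dy -1.64 -0.1 z 23.71 F -5.8 -5.5 9.6 M [-0.53  1.12  0.01] yaw -13.27 grip 40.0 op 17.73
```

View pics/w3c.png

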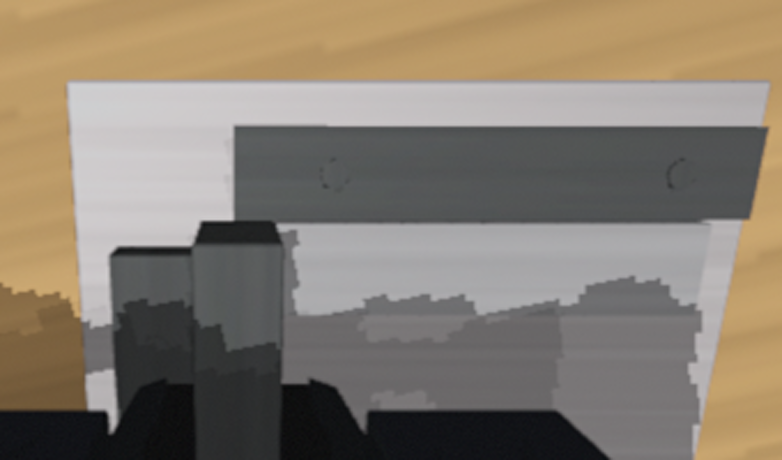

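The crop shows the stock flush on its fence (col ~195) and the blade about 1–2 mm from its fence (row ~222). I keep pushing in x.

Emit:
{"method": "step_arm", "body": {
  "moves": [
    [[0.016, -0.004, 0], 0, 0.1],
    [[0, 0, 0], 0, 0.1]
  ]
}}

```text
time: 20.45
tcp_pos: [0.5384, 0.0553, 0.0237]
tcp_rot: [0.993, -0.116, -0.001, 0.0]
ft_force: [-6.7, -3.8, 10.7]
opening: 0.0178
grip_force: 40.0
```

```bash
python3 -c "from h import *; jf()"
```

```text
20.45 jig dx,dy -0.63 -0.15 z 23.73 F -5.7 -5.2 10.7 M [-0.49  1.15 -0.01] yaw -13.28 grip 40.0 op 17.83
```

Emit:
{"method": "step_arm", "body": {
  "moves": [
    [[0.016, -0.004, 0], 0, 0.1],
    [[0, 0, 0], 0, 0.1]
  ]
}}

```text
time: 20.7
tcp_pos: [0.539, 0.0551, 0.0237]
tcp_rot: [0.993, -0.116, -0.001, 0.0]
ft_force: [-8.0, -2.8, 11.0]
opening: 0.0173
grip_force: 40.0
```

```bash
python3 -c "from h import *; jf()"
```

```text
20.7 jig dx,dy 0.02 -0.14 z 23.71 F -7.1 -4.5 11.0 M [-0.46  1.34  0.01] yaw -13.27 grip 40.0 op 17.34
```

Emit:
{"method": "step_arm", "body": {
  "moves": [
    [[0.016, -0.004, 0], 0, 0.1],
    [[0, 0, 0], 0, 0.1]
  ]
}}

```text
time: 20.95
tcp_pos: [0.5391, 0.0551, 0.0237]
tcp_rot: [0.993, -0.115, -0.002, 0.0]
ft_force: [-11.8, -1.9, 14.6]
opening: 0.0177
grip_force: 40.0
```

```bash
python3 -c "from h import *; jf()"
```

```text
20.95 jig dx,dy 0.04 -0.12 z 23.7 F -11.1 -4.5 14.6 M [-0.38  1.89  0.02] yaw -13.26 grip 40.0 op 17.73
```

Emit:
{"method": "step_arm", "body": {
  "moves": [
    [[0.004, 0.016, 0], 0, 0.1],
    [[0, 0, 0], 0, 0.1]
  ]
}}

```text
time: 21.2
tcp_pos: [0.5391, 0.0552, 0.0237]
tcp_rot: [0.993, -0.115, -0.003, 0.001]
ft_force: [-14.1, -9.0, 15.1]
opening: 0.0176
grip_force: 40.0
```

```bash
python3 -c "from h import *; jf()"
```

```text
21.2 jig dx,dy 0.04 -0.07 z 23.72 F -11.7 -12.0 15.1 M [-1.38  2.14  0.05] yaw -13.25 grip 40.0 op 17.61
```

Both fences are in contact. I probe flushness by small turns, watching the moment.

Emit:
{"method": "step_arm", "body": {
  "moves": [
    [[0, 0, 0], 0.06, 0.1],
    [[0, 0, 0], 0, 0.1]
  ]
}}

```text
time: 21.45
tcp_pos: [0.5391, 0.0552, 0.0237]
tcp_rot: [0.994, -0.113, -0.003, 0.001]
ft_force: [-12.9, -8.9, 15.7]
opening: 0.0175
grip_force: 40.0
```

```bash
python3 -c "from h import *; jf()"
```

```text
21.45 jig dx,dy 0.04 -0.09 z 23.73 F -10.5 -11.6 15.7 M [-1.29  2.09 -0.16] yaw -12.98 grip 40.0 op 17.49
```

Emit:
{"method": "step_arm", "body": {
  "moves": [
    [[0, 0, 0], 0.06, 0.1],
    [[0, 0, 0], 0, 0.1]
  ]
}}

```text
time: 21.7
tcp_pos: [0.5391, 0.0552, 0.0237]
tcp_rot: [0.994, -0.111, -0.003, 0.001]
ft_force: [-13.0, -8.7, 15.1]
opening: 0.0175
grip_force: 40.1
```

```bash
python3 -c "from h import *; jf()"
```

```text
21.7 jig dx,dy 0.04 -0.06 z 23.72 F -10.7 -11.5 15.1 M [-1.35  2.12 -0.38] yaw -12.7 grip 40.1 op 17.48
```

Emit:
{"method": "step_arm", "body": {
  "moves": [
    [[0, 0, 0], -0.12, 0.1],
    [[0, 0, 0], 0, 0.1]
  ]
}}

```text
time: 21.95
tcp_pos: [0.5391, 0.0552, 0.0237]
tcp_rot: [0.993, -0.115, -0.003, 0.001]
ft_force: [-13.3, -8.5, 15.9]
opening: 0.0178
grip_force: 40.0
```

```bash
python3 -c "from h import *; jf()"
```

```text
21.95 jig dx,dy 0.07 -0.08 z 23.72 F -11.0 -11.3 15.9 M [-1.29  2.13 -0.01] yaw -13.26 grip 40.0 op 17.82
```

Emit:
{"method": "step_arm", "body": {
  "moves": [
    [[0, 0, 0], -0.06, 0.1],
    [[0, 0, 0], 0, 0.1]
  ]
}}

```text
time: 22.2
tcp_pos: [0.5391, 0.0552, 0.0237]
tcp_rot: [0.993, -0.118, -0.002, 0.001]
ft_force: [-13.6, -8.8, 16.7]
opening: 0.0176
grip_force: 40.0
```

```bash
python3 -c "from h import *; jf()"
```

```text
22.2 jig dx,dy 0.05 -0.08 z 23.72 F -11.2 -11.7 16.7 M [-1.29  2.13  0.26] yaw -13.53 grip 40.0 op 17.63
```

Emit:
{"method": "step_arm", "body": {
  "moves": [
    [[0, 0, 0], 0.055, 0.1],
    [[0, 0, 0], 0, 0.1],
    [[0, 0, 0], 0, 0.1],
    [[0, 0, 0], 0, 0.1]
  ]
}}

```text
time: 22.7
tcp_pos: [0.5391, 0.0552, 0.0237]
tcp_rot: [0.993, -0.116, -0.003, 0.001]
ft_force: [-12.7, -8.4, 15.2]
opening: 0.018
grip_force: 40.0
```

```bash
python3 - <<'E'
from h import *
jf(); p=read_camera('wrist')
f=p['frame'][70:270,220:560,::-1]
cv2.imwrite('pics/w4c.png',cv2.resize(f,None,fx=2.3,fy=2.3,interpolation=cv2.INTER_CUBIC))
E
```

```text
22.7 jig dx,dy 0.04 -0.07 z 23.72 F -10.4 -11.1 15.2 M [-1.25  2.15  0.06] yaw -13.28 grip 40.0 op 18.0
```

View pics/w4c.png

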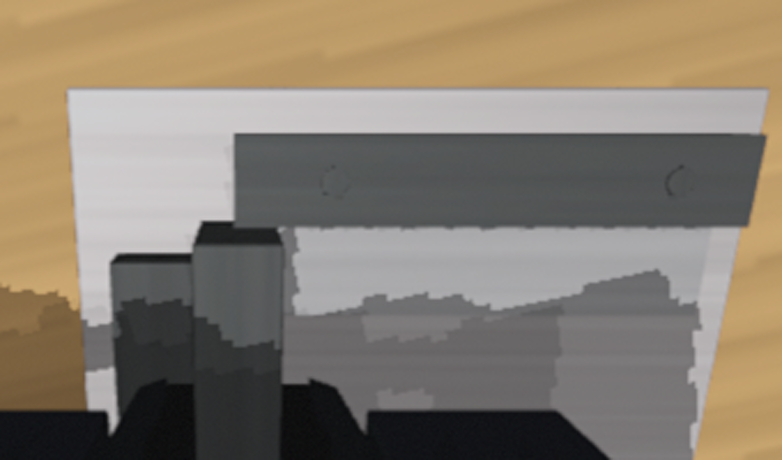

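The stock lies on its fence (col ~193) and the blade meets the blade fence along its whole length (row ~228). I hand it in.

```bash
python3 -c "from h import *; print(job_done())"
```

```text
the job is handed in; nothing more can be done
None
```

I swung the lamp clockwise to its stop, then seated the grey square in the small white jig's corner. It is handed in still gripped, pressed on both fences with about 11 N at the wrist each way, part of it friction on the plate, after about 23 s; no result came back.

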